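Tuck the drip strip under the lapped bench sheet and hold it down

TASK

Clear the way by sliding the lidded dip pot along the bench, without lifting or tipping it, until it stands wholly inside the blue tape square. Then take the aluminium drip strip by its rib and tuck its front edge under the loose green sheet, without lifting the sheet, until the strip's blue line lies right along the sheet's yellow free edge and no end of the strip sticks out past the sheet's ends. Finish while still holding the strip there, firmly pressed down flat on the bench; leave the other things where they are.

Things in the scene. Friction and masses are not known exactly. Their poses are not given: they have to be found in the camera images.
- table: plywood bench top, fixed, upper face at height 0
- lap: fixed holder of the lapped sheet. Origin on the bench top, exactly below the middle of the sheet's free (front) edge; x points from the free edge in under the sheet (the tucking direction), y along the edge, z up. The sheet reaches over x 0 to 120 mm and y -110 to 110 mm; its underside is 8 mm above the bench, its top 11 mm. Under it is free space to x = 116 mm, where a batten 8 mm high begins
- sheet (a joint): the loose green steel sheet (120 x 220 x 3 mm, 0.25 kg, yellow stripe along its free edge), hinged along its far edge 120 mm behind the free one; 0 = lying down (level, kept 8 mm off the bench by its hinge stop), grows in rad as the free edge lifts; only its own weight keeps it down
- strip: loose aluminium drip strip, about 0.2 kg: flat sheet 90 mm (x) by 160 mm (y), 3 mm thick. Origin at the centre of its underside; x points to the front edge (at x = 45 mm), which goes under the green sheet. An upright rib 10 mm thick, 160 mm long along y, centred at x = -25 mm, rises to 29 mm above the underside: the grip. A 4 mm wide blue line runs across the sheet at x = 15 mm, 30 mm behind the front edge
- line_left (a point): point on the strip's blue line, 70 mm to the +y side of its middle (strip frame x 15, y 70, z 3 mm)
- line_right (a point): point on the strip's blue line, 70 mm to the -y side of its middle (strip frame x 15, y -70, z 3 mm)
- pot: round steel dip pot with a fixed red lid, about 0.65 kg, standing in front of the green sheet. Origin at the centre of its underside, z up. Lid 120 mm across, top of lid at 62 mm; on it in the middle a black cylindrical knob, 26 mm across, from 62 to 94 mm height
- mark: square of blue tape stuck flat on the bench, left or right of the work (the strip starts on the other side). Origin at its centre; 160 mm clear inside, tape 20 mm wide, sides along its x and y. Just paint-thin, nothing to bump into
- bowl: bystander: small aluminium float bowl, 88 x 70 x 28 mm, origin at the centre of its underside
- carb: bystander: carburettor body, about 90 x 80 mm, 90 mm tall, origin at the centre of its underside
- jar: bystander: amber glass jar, 60 mm across, 90 mm tall, origin at the centre of its underside

How it is judged:
By the outcome, as a careful person would: the job done as asked, in the order asked, and still so for the second after the job is handed in, while the arm keeps its last pose, push and grip.
It also fails if it takes over 54 s, if anything falls off the work surface, if the arm or the gripper's body presses on something with over 40 N, if the wrist force passes 120 N, or if a joint passes its speed limit or range.

ROBOT

A 7-joint arm with a two-finger parallel gripper is mounted at the origin on the work surface. World frame = base frame: x ahead of the robot, y to its left, z up, the work surface at z = 0. Lengths are in m, angles in rad, forces in N, time in s.
With the tool pointing down it reaches from about 0.35 to 0.9 m from the base axis. Payload 8.1 kg.
Tool frame: the origin (TCP) lies at the very end of the fingers, on their centre line; the grasp point (between the pads) lies grip_point_offset behind it (grip_point_offset is the distance from the TCP to the grasp point, in m); z points along the fingers, y is the direction in which the jaws open and shut (so a half turn about z gives the same grasp; the last joint's range is limited). The gripper opens to 92 mm and grips with 3 to 60 N. Pads are 19 mm wide; open, the fingers measure 130 mm over their backs; the gripper's body (75 mm by 190 mm) begins 47 mm behind the grasp point.
Start: joints at [-1.409, 0.434, 0.025, 1.573, -0.012, 1.134, -0.075], TCP at [0.164, 0.603, 0.227] pointing down, gripper open.
Joint ranges: [-2.62, 2.62], [-0.44, 2.09], [-1.27, 1.32], [0.08, 2.57], [-1.32, 4.46], [0.12, 2], [-2.74, 2.74]. Speed limits (rad/s): [2.22, 2.22, 3.01, 3.01, 3.14, 3.14, 3.14].

INTERFACE

Orientations are given as a rotation vector (axis times angle).
In Python, from cell import * gives the robot as it stands.
- The arm moves only by the tool drive_tool, never from a script. Its argument "increments" is a list of rows, each an object of numbers: "grip": the gripper's target within -1 to 1 (shut at 1, half-way at 0, fully open at -1); "tx", "ty", "tz": the shift along the world's x, y, z normalised to -1 to 1, where 1 is 400 mm; "turn": the turn about the world's z normalised to -1 to 1, where 1 is 60 degrees. In form: [{"grip": .., "tx": .., "ty": .., "tz": .., "turn": ..}, ...]. A call has 1 to 20 rows; each row is the pose to reach, as a shift and turn from the pose measured when the call began; what a row does not reach only later rows make up. A row lasts 1/10 s, in which the tool goes at most 50 mm and 8.59 degrees, less where a joint would pass 70% of its speed; a pose out of reach is approached as far as the arm can. A call with a number of a shift or a turn outside -1 to 1 is refused whole. A call with a gripper value outside its range is refused whole. The fingers move at their own pace and stop on an object; "newtons" is the grip in N (left out, the last holds). Time passes only in rows, so rows that repeat a pose let the fingers close. It gives the time, the measured TCP pose, the force and the opening at its end, in the units of the state.
- observe(): the state, without advancing time (a new reading comes with each control period).
- get_image(name): name is "scene" or "top" or "wrist"; returns the picture (420x560x3 uint8, red, green, blue); there is no depth.
- camera_info(name): a dict with "fx", "fy", "cx", "cy" (pixels), "eye" and "rotation" of the camera in the world; the wrist camera has in their place "hand_eye" (4x4, takes a point from camera to tool coordinates, whose origin is the TCP and whose axes are the flange's). Camera axes: x right, y down, z forward; pixel columns grow to the right and rows downward; lengths in m; the calibration is good to about 2 mm. A picture is of the moment at which its call begins: read the wrist's pose just before it. camera_info takes no time and is no camera call.
- sign_off(): hands the job in, once; it reports no verdict.
The state is a dict: "clock": time; "joints": joint angles; "dq": joint speeds; "joint_efforts": joint torques, N m; "position": TCP position; "ee_rot": TCP orientation; "force": force on the tool from outside, world axes, zero at the start; "ft_torque": the same for the moment, N m; "width": opening from 0.0 (shut) to 1.0 (fully open).
Only numpy, scipy, OpenCV 4.12 (cv2) and the standard library are available. Lean on these libraries where they do the work, as an engineer would, in place of code of your own. Each camera call takes 0.05 s, during which the arm holds its last target. There are 200 camera calls.

## Working session

There is one attempt and no reset: what is moved stays moved. The work goes in short steps, Python scripts to look and compute and a tool call to move; the robot and the scene stay as the last step left them, time stands still between calls to the robot, and variables do not carry over. Pictures are saved under pics/ and viewed, about 8 in all and at most 12, crops included, and the job is handed in when it is done.

Besides the shell and the picture viewer there is one more tool, called after ">>>" by a JSON object that holds its "api" and its "payload", one argument or row to a line. drive_tool: Moves the arm, as the interface text tells. Its arguments: {"type":"object","properties":{"increments":{"type":"array","items":{"type":"object","properties":{"grip":{"type":"number"},"tx":{"type":"number"},"ty":{"type":"number"},"tz":{"type":"number"},"turn":{"type":"number"}}}},"newtons":{"type":"number"}},"required":["increments"]}

```bash
mkdir -p pics; ls; python3 - <<'E'
from cell import *
import cv2,numpy as np
s=observe();print(s)
a=get_image("top");b=get_image("scene")
cv2.imwrite("pics/top0.png",a[:,:,::-1]);cv2.imwrite("pics/scene0.png",b[:,:,::-1])
for n in("top","scene","wrist"):print(n,camera_info(n))
E
```

```text
pics
{'clock': 0.0, 'joints': array([-1.40859502,  0.43526238,  0.02499289,  1.57411725, -0.01158986,
        1.13398138, -0.07512239]), 'dq': array([-1.37558447e-03,  1.72801964e-03, -3.11592315e-04, -1.41597687e-03,
       -6.85792831e-04, -1.43590088e-05, -2.49823883e-04]), 'joint_efforts': array([-7.75013905e-05, -6.67828846e+01,  9.85133909e-01, -3.14489615e+01,
       -6.05033920e-02,  4.24109004e-02,  1.60634891e-04]), 'position': array([0.16350835, 0.60269559, 0.22591293]), 'ee_rot': array([-4.14893389e-01, -3.11402493e+00,  2.54897479e-03]), 'force': array([ 0.15934822, -0.25805264,  0.03380735]), 'ft_torque': array([-0.0248235 , -0.03578999,  0.03738291]), 'width': 0.9988748153061021}
top {'fx': 414.56819397474953, 'fy': 414.56819397474953, 'cx': 277.32418242179745, 'cy': 208.53392563400965, 'eye': array([0.4257674 , 0.05096133, 1.02893489]), 'rotation': array([-2.13947434,  2.13347978, -0.18119363])}
scene {'fx': 421.4557993528309, 'fy': 421.4557993528309, 'cx': 267.88257873022894, 'cy': 203.67436243153992, 'eye': array([1.10979702, 0.71893196, 0.94047338]), 'rotation': array([-0.90549831, -2.5498108 ,  1.01181875])}
wrist {'fx': 303.1373537916579, 'fy': 303.1373537916579, 'cx': 279.0634089152094, 'cy': 204.30570939583072, 'hand_eye': array([[-5.77955794e-05, -9.55792851e-01, -2.94040852e-01,
         7.90822088e-02],
       [ 9.99999949e-01,  3.72149612e-05, -3.17525166e-04,
         1.12509563e-03],
       [ 3.14431003e-04, -2.94040855e-01,  9.55792800e-01,
        -1.58402834e-01],
       [ 0.00000000e+00,  0.00000000e+00,  0.00000000e+00,
         1.00000000e+00]])}
```

View pics/top0.png

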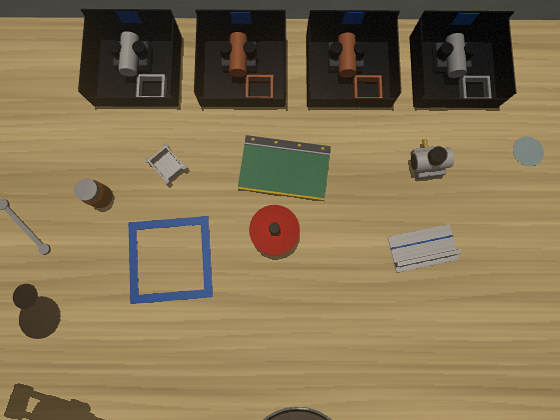

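View pics/scene0.png

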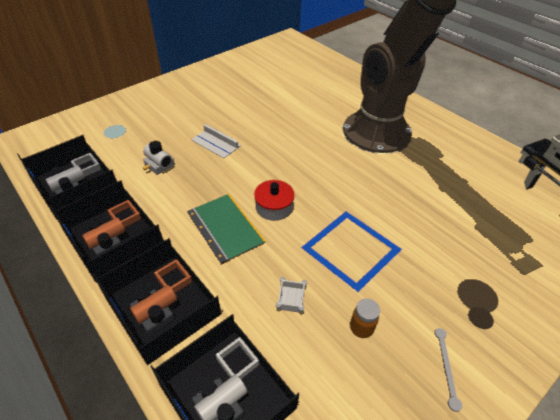

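The top view (up = +x, left = +y) shows the tape square at about (170,260), the pot at (275,231), the green sheet at (285,168) with its yellow edge below, and the strip at (424,248). The strip's rib is on its lower side. The scene view shows the same layout. Next I measure these.

```bash
cat >h.py <<'E'
import cv2,numpy as np
from scipy.spatial.transform import Rotation as R
from cell import *
def cam(n,s=None):
    c=camera_info(n);K=np.array([[c['fx'],0,c['cx']],[0,c['fy'],c['cy']],[0,0,1]])
    if n!='wrist': return K,np.array(c['eye']),R.from_rotvec(c['rotation']).as_matrix()
    T=np.eye(4);T[:3,:3]=R.from_rotvec(s['ee_rot']).as_matrix();T[:3,3]=s['position'];T=T@c['hand_eye']
    return K,T[:3,3],T[:3,:3]
def cast(C,uv,z):
    K,e,r=C;uv=np.atleast_2d(uv).astype(float);d=(r@np.linalg.inv(K)@np.c_[uv,np.ones(len(uv))].T).T
    return e+d*((z-e[2])/d[:,2])[:,None]
def proj(C,P):
    K,e,r=C;p=(K@r.T@(np.atleast_2d(P)-e).T).T;return p[:,:2]/p[:,2:]
def mask(im,lo,hi):
    return cv2.inRange(cv2.cvtColor(im,cv2.COLOR_RGB2HSV),lo,hi)
def big(m):
    return max(cv2.findContours(m,cv2.RETR_EXTERNAL,cv2.CHAIN_APPROX_NONE)[0],key=cv2.contourArea)
def yaw(s): # world heading of tool y (jaw axis), deg
    y=R.from_rotvec(s['ee_rot']).as_matrix()[:,1];return np.degrees(np.arctan2(y[1],y[0]))
def rect(c,C,z):
    P=cast(C,c.reshape(-1,2),z)[:,:2]*1000
    (m,wh,a)=cv2.minAreaRect(P.astype(np.float32));return np.round(m,1),np.round(wh,1),round(a,1)
E
python3 - <<'E'
from h import *
im=cv2.imread("pics/top0.png")[:,:,::-1].copy();C=cam("top")
roi=lambda m,x0,x1,y0,y1:(lambda z:(z.__setitem__((slice(y0,y1),slice(x0,x1)),m[y0:y1,x0:x1]),z)[1])(np.zeros_like(m))
blue=roi(mask(im,(105,120,80),(130,255,255)),110,230,200,320)
print("mark",rect(big(blue),C,0))
red=roi(mask(im,(0,150,80),(8,255,255))|mask(im,(172,150,80),(180,255,255)),230,320,190,270)
print("lid",rect(big(red),C,.062),rect(big(red),C,.05))
kn=roi(mask(im,(0,0,0),(180,255,60)),262,288,218,242);print("knob",rect(big(kn),C,.094))
gr=roi(mask(im,(50,80,40),(90,255,255)),220,350,120,220);print("green",rect(big(gr),C,.011))
ye=roi(mask(im,(20,170,120),(35,255,255)),225,340,170,215);print("yellow",rect(big(ye),C,.011), cv2.contourArea(big(ye)))
st=roi(mask(im,(0,0,90),(180,60,255))|mask(im,(105,60,40),(130,255,255)),375,475,210,285);print("strip",rect(big(st),C,.003))
bl=roi(mask(im,(105,60,40),(130,255,255)),375,475,210,285)
for c in cv2.findContours(bl,0,1)[0]:
  if len(c)>4:print("line",rect(c,C,.003))
jar=roi(mask(im,(0,0,0),(180,80,170)),70,110,175,205)
s=observe();print("yaw",yaw(s))
for n,p in dict(jar=(90,190),bowl=(167,166),carb=(432,160)).items():print(n,cast(C,p,.05)[0])
z=cv2.resize(np.hstack([im[120:290,220:350],im[120:290,380:480]]),None,fx=3,fy=3,interpolation=2)
cv2.imwrite("pics/c1.png",z[:,:,::-1])
E
```

```text
mark (array([471.3, 313.4]), array([198.7, 197.5]), 4.8)
lid (array([538.3,  55.5]), array([115.5, 117.3]), 0.2) (array([539.7,  55.5]), array([117. , 118.8]), 0.2)
knob (array([528.4,  53.2]), array([ 9.1, 20.9]), 12.8)
green (array([693.6,  32.3]), array([216.7, 109.7]), 82.4)
yellow (array([635.5,  40. ]), array([215.1,   4.9]), 82.4) 84.0
strip (array([ 501.4, -318. ]), array([ 90.5, 171. ]), 11.7)
line (array([ 515.1, -310.1]), array([  4.6, 157.3]), 11.8)
yaw 74.82521923534304
jar [0.63341946 0.49900973 0.05      ]
bowl [0.69368234 0.31653257 0.05      ]
carb [ 0.71108671 -0.33016397  0.05      ]
```

View pics/c1.png

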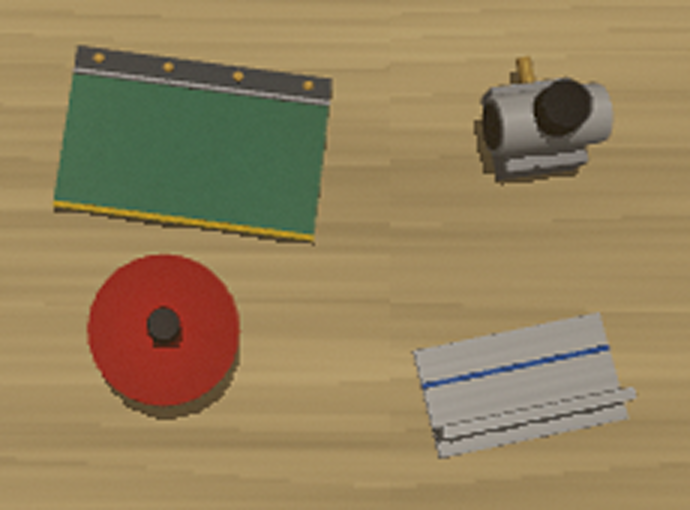

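>>> {"api": "drive_tool", "payload": {
  "increments": [
    {"tx": 0.47, "ty": -0.68, "tz": -0.06, "grip": -1},
    {"tx": 0.47, "ty": -0.68, "tz": -0.06, "grip": -1},
    {"tx": 0.47, "ty": -0.68, "tz": -0.06, "grip": -1},
    {"tx": 0.47, "ty": -0.68, "tz": -0.06, "grip": -1},
    {"tx": 0.47, "ty": -0.68, "tz": -0.06, "grip": -1},
    {"tx": 0.47, "ty": -0.68, "tz": -0.06, "grip": -1},
    {"tx": 0.47, "ty": -0.68, "tz": -0.06, "grip": -1},
    {"tx": 0.47, "ty": -0.68, "tz": -0.06, "grip": -1}
  ]
}}

```text
invalid input
```

>>> {"api": "drive_tool", "payload": {
  "increments": [
    {"tx": 0.47, "ty": -0.68, "tz": -0.06, "grip": -1},
    {"tx": 0.47, "ty": -0.68, "tz": -0.06, "grip": -1},
    {"tx": 0.47, "ty": -0.68, "tz": -0.06, "grip": -1},
    {"tx": 0.47, "ty": -0.68, "tz": -0.06, "grip": -1},
    {"tx": 0.47, "ty": -0.68, "tz": -0.06, "grip": -1},
    {"tx": 0.47, "ty": -0.68, "tz": -0.06, "grip": -1},
    {"tx": 0.47, "ty": -0.68, "tz": -0.06, "grip": -1},
    {"tx": 0.47, "ty": -0.68, "tz": -0.06, "grip": -1},
    {"tx": 0.47, "ty": -0.68, "tz": -0.06, "grip": -1}
  ]
}}

```text
invalid input
```

```bash
python3 - <<'E'
from h import *
s=observe();im=get_image("wrist");C=cam("wrist",s);cv2.imwrite("pics/w1.png",im[:,:,::-1])
import cell;print(getattr(cell,'grip_point_offset',None))
print(s['clock'],s['position'],yaw(s),s['force'])
red=mask(im,(0,150,60),(8,255,255))|mask(im,(172,150,60),(180,255,255));print("lid",rect(big(red),C,.062))
h=cv2.convexHull(big(red));f=np.zeros_like(red);cv2.drawContours(f,[h],-1,255,-1)
k=cv2.morphologyEx(f&~red,cv2.MORPH_OPEN,np.ones((3,3)))
c=big(k);print("knob px",cv2.boundingRect(c),"as z=.094",rect(c,C,.094),"z=.078",rect(c,C,.078),proj(C,[[.538,.0555,.094]]))
E
```

```text
0.0188
0.1 [0.16349882 0.6027494  0.22602042] 74.82521923534304 [ 0.70712133 -0.92540016  0.08404081]Traceback (most recent call last):
  File "<stdin>", line 5, in <module>
  File "h.py", line 17, in big
    return max(cv2.findContours(m,cv2.RETR_EXTERNAL,cv2.CHAIN_APPROX_NONE)[0],key=cv2.contourArea)
ValueError: max() iterable argument is empty
```

View pics/w1.png

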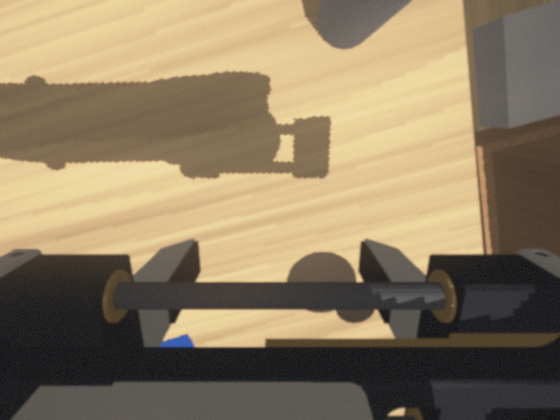

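The move was refused, perhaps because every key is required. The wrist view is only of the start pose: fingers at the bottom, no work objects in view. I'll retry with all keys.

>>> {"api": "drive_tool", "payload": {
  "increments": [
    {"grip": -1, "tx": 0.47, "ty": -0.68, "tz": -0.06, "turn": 0},
    {"grip": -1, "tx": 0.47, "ty": -0.68, "tz": -0.06, "turn": 0},
    {"grip": -1, "tx": 0.47, "ty": -0.68, "tz": -0.06, "turn": 0},
    {"grip": -1, "tx": 0.47, "ty": -0.68, "tz": -0.06, "turn": 0},
    {"grip": -1, "tx": 0.47, "ty": -0.68, "tz": -0.06, "turn": 0},
    {"grip": -1, "tx": 0.47, "ty": -0.68, "tz": -0.06, "turn": 0},
    {"grip": -1, "tx": 0.47, "ty": -0.68, "tz": -0.06, "turn": 0},
    {"grip": -1, "tx": 0.47, "ty": -0.68, "tz": -0.06, "turn": 0}
  ],
  "newtons": 30
}}

```text
clock: 0.95
position: [0.3542, 0.326, 0.2019]
ee_rot: [0.426, 3.112, -0.005]
force: [0.4, 1.0, -0.5]
width: 0.997
```

>>> {"api": "drive_tool", "payload": {
  "increments": [
    {"grip": -1, "tx": 0.46, "ty": -0.676, "tz": 0, "turn": 0},
    {"grip": -1, "tx": 0.46, "ty": -0.676, "tz": 0, "turn": 0},
    {"grip": -1, "tx": 0.46, "ty": -0.676, "tz": 0, "turn": 0},
    {"grip": -1, "tx": 0.46, "ty": -0.676, "tz": 0, "turn": 0},
    {"grip": -1, "tx": 0.46, "ty": -0.676, "tz": 0, "turn": 0},
    {"grip": -1, "tx": 0.46, "ty": -0.676, "tz": 0, "turn": 0},
    {"grip": -1, "tx": 0.46, "ty": -0.676, "tz": 0, "turn": 0},
    {"grip": -1, "tx": 0.46, "ty": -0.676, "tz": 0, "turn": 0},
    {"grip": -1, "tx": 0.46, "ty": -0.676, "tz": 0, "turn": 0}
  ]
}}

```text
clock: 1.85
position: [0.5382, 0.056, 0.2015]
ee_rot: [-0.428, -3.112, 0.005]
force: [-0.4, 0.9, 0.5]
width: 1.0
```

```bash
python3 - <<'E'
from h import *
s=observe();im=get_image("wrist");C=cam("wrist",s);cv2.imwrite("pics/w2.png",im[:,:,::-1])
print(s['clock'],s['position'],yaw(s),s['force'],s['joints'].round(2))
print(proj(C,[[.538,.0555,.094],s['position']]))
ye=mask(im,(20,170,100),(35,255,255));c=big(ye);print("yel",cv2.boundingRect(c),rect(c,C,.011))
E
```

```text
1.85 [0.53819512 0.05602943 0.20149619] 74.34762238911233 [-0.39660724  0.88091911  0.52758442] [-0.44  0.33  0.31  1.83 -0.11  1.    1.21]
[[277.675216   201.38335059]
 [277.19995078 254.6663266 ]]Traceback (most recent call last):
  File "<stdin>", line 5, in <module>
  File "h.py", line 17, in big
    return max(cv2.findContours(m,cv2.RETR_EXTERNAL,cv2.CHAIN_APPROX_NONE)[0],key=cv2.contourArea)
ValueError: max() iterable argument is empty
```

View pics/w2.png

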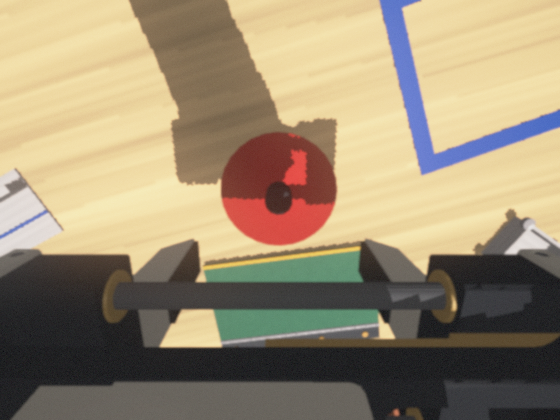

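Wrist view: pot lid centred at (278,190) with the knob at about (278,198), under the TCP as projected. Now descend and close.

>>> {"api": "drive_tool", "payload": {
  "increments": [
    {"grip": -1, "tx": 0, "ty": 0, "tz": -0.1, "turn": 0},
    {"grip": -1, "tx": 0, "ty": 0, "tz": -0.2, "turn": 0},
    {"grip": -1, "tx": 0, "ty": 0, "tz": -0.26, "turn": 0},
    {"grip": -1, "tx": 0, "ty": 0, "tz": -0.3, "turn": 0},
    {"grip": -1, "tx": 0, "ty": 0, "tz": -0.32, "turn": 0},
    {"grip": -1, "tx": 0, "ty": 0, "tz": -0.333, "turn": 0},
    {"grip": -1, "tx": 0, "ty": 0, "tz": -0.333, "turn": 0},
    {"grip": 0.4, "tx": 0, "ty": 0, "tz": -0.333, "turn": 0},
    {"grip": 1, "tx": 0, "ty": 0, "tz": -0.333, "turn": 0},
    {"grip": 1, "tx": 0, "ty": 0, "tz": -0.333, "turn": 0},
    {"grip": 1, "tx": 0, "ty": 0, "tz": -0.333, "turn": 0},
    {"grip": 1, "tx": 0, "ty": 0, "tz": -0.333, "turn": 0},
    {"grip": 1, "tx": 0, "ty": 0, "tz": -0.333, "turn": 0}
  ],
  "newtons": 30
}}

```text
clock: 3.2
position: [0.5378, 0.0571, 0.0684]
ee_rot: [-0.425, -3.113, 0.004]
force: [-0.0, -0.4, 0.9]
width: 0.527
```

>>> {"api": "drive_tool", "payload": {
  "increments": [
    {"grip": 1, "tx": 0, "ty": 0, "tz": 0, "turn": 0},
    {"grip": 1, "tx": 0, "ty": 0, "tz": 0, "turn": 0},
    {"grip": 1, "tx": 0, "ty": 0, "tz": 0, "turn": 0},
    {"grip": 1, "tx": 0, "ty": 0, "tz": 0, "turn": 0},
    {"grip": 1, "tx": 0, "ty": 0, "tz": 0, "turn": 0},
    {"grip": 1, "tx": 0, "ty": 0, "tz": 0, "turn": 0},
    {"grip": 1, "tx": 0, "ty": 0, "tz": 0, "turn": 0}
  ]
}}

```text
clock: 3.9
position: [0.5376, 0.0564, 0.0684]
ee_rot: [-0.426, -3.112, 0.005]
force: [-2.0, -5.7, 2.5]
width: 0.278
```

>>> {"api": "drive_tool", "payload": {
  "increments": [
    {"grip": 1, "tx": -0.003, "ty": 0.012, "tz": 0, "turn": 0},
    {"grip": 1, "tx": -0.009, "ty": 0.035, "tz": 0, "turn": 0},
    {"grip": 1, "tx": -0.018, "ty": 0.07, "tz": 0, "turn": 0},
    {"grip": 1, "tx": -0.028, "ty": 0.11, "tz": 0, "turn": 0},
    {"grip": 1, "tx": -0.039, "ty": 0.15, "tz": 0, "turn": 0},
    {"grip": 1, "tx": -0.05, "ty": 0.195, "tz": 0, "turn": 0},
    {"grip": 1, "tx": -0.062, "ty": 0.24, "tz": 0, "turn": 0},
    {"grip": 1, "tx": -0.074, "ty": 0.285, "tz": 0, "turn": 0},
    {"grip": 1, "tx": -0.085, "ty": 0.33, "tz": 0, "turn": 0},
    {"grip": 1, "tx": -0.097, "ty": 0.375, "tz": 0, "turn": 0},
    {"grip": 1, "tx": -0.108, "ty": 0.42, "tz": 0, "turn": 0},
    {"grip": 1, "tx": -0.12, "ty": 0.465, "tz": 0, "turn": 0},
    {"grip": 1, "tx": -0.131, "ty": 0.505, "tz": 0, "turn": 0},
    {"grip": 1, "tx": -0.141, "ty": 0.545, "tz": 0, "turn": 0},
    {"grip": 1, "tx": -0.15, "ty": 0.58, "tz": 0, "turn": 0},
    {"grip": 1, "tx": -0.157, "ty": 0.61, "tz": 0, "turn": 0},
    {"grip": 1, "tx": -0.162, "ty": 0.63, "tz": 0, "turn": 0},
    {"grip": 1, "tx": -0.165, "ty": 0.64, "tz": 0, "turn": 0},
    {"grip": 1, "tx": -0.166, "ty": 0.643, "tz": 0, "turn": 0},
    {"grip": 1, "tx": -0.166, "ty": 0.643, "tz": 0, "turn": 0}
  ]
}}

```text
clock: 5.9
position: [0.4712, 0.3138, 0.0684]
ee_rot: [-0.426, -3.112, 0.005]
force: [1.2, -3.0, 1.3]
width: 0.275
```

>>> {"api": "drive_tool", "payload": {
  "increments": [
    {"grip": 1, "tx": 0, "ty": 0, "tz": 0, "turn": 0},
    {"grip": -0.2, "tx": 0, "ty": 0, "tz": 0, "turn": 0},
    {"grip": -1, "tx": 0, "ty": 0, "tz": 0, "turn": 0},
    {"grip": -1, "tx": 0, "ty": 0, "tz": 0, "turn": 0},
    {"grip": -1, "tx": 0, "ty": 0, "tz": 0, "turn": 0},
    {"grip": -1, "tx": 0, "ty": 0, "tz": 0, "turn": 0},
    {"grip": -1, "tx": 0, "ty": 0, "tz": 0, "turn": 0},
    {"grip": -1, "tx": 0, "ty": 0, "tz": 0.05, "turn": 0},
    {"grip": -1, "tx": 0, "ty": 0, "tz": 0.15, "turn": 0},
    {"grip": -1, "tx": 0, "ty": 0, "tz": 0.25, "turn": 0},
    {"grip": -1, "tx": 0, "ty": 0, "tz": 0.3, "turn": 0},
    {"grip": -1, "tx": 0, "ty": 0, "tz": 0.3, "turn": 0}
  ]
}}

```text
clock: 7.1
position: [0.4728, 0.3148, 0.1917]
ee_rot: [0.426, 3.109, 0.002]
force: [1.0, 0.1, -0.8]
width: 0.998
```

>>> {"api": "drive_tool", "payload": {
  "increments": [
    {"grip": -1, "tx": 0, "ty": -0.79, "tz": 0, "turn": -0.52},
    {"grip": -1, "tx": 0, "ty": -0.79, "tz": 0, "turn": -0.52},
    {"grip": -1, "tx": 0, "ty": -0.79, "tz": 0, "turn": -0.52},
    {"grip": -1, "tx": 0, "ty": -0.79, "tz": 0, "turn": -0.52},
    {"grip": -1, "tx": 0, "ty": -0.79, "tz": 0, "turn": -0.52},
    {"grip": -1, "tx": 0, "ty": -0.79, "tz": 0, "turn": -0.52},
    {"grip": -1, "tx": 0, "ty": -0.79, "tz": 0, "turn": -0.52},
    {"grip": -1, "tx": 0, "ty": -0.79, "tz": 0, "turn": -0.52},
    {"grip": -1, "tx": 0, "ty": -0.79, "tz": 0, "turn": -0.52}
  ]
}}

```text
clock: 8.0
position: [0.4724, -0.0007, 0.1911]
ee_rot: [1.247, 2.881, 0.0]
force: [-0.1, 0.2, -0.5]
width: 1.004
```

>>> {"api": "drive_tool", "payload": {
  "increments": [
    {"grip": -1, "tx": 0.008, "ty": -0.79, "tz": 0, "turn": -0.525},
    {"grip": -1, "tx": 0.008, "ty": -0.79, "tz": 0, "turn": -0.525},
    {"grip": -1, "tx": 0.008, "ty": -0.79, "tz": 0, "turn": -0.525},
    {"grip": -1, "tx": 0.008, "ty": -0.79, "tz": 0, "turn": -0.525},
    {"grip": -1, "tx": 0.008, "ty": -0.79, "tz": 0, "turn": -0.525},
    {"grip": -1, "tx": 0.008, "ty": -0.79, "tz": 0, "turn": -0.525},
    {"grip": -1, "tx": 0.008, "ty": -0.79, "tz": 0, "turn": -0.525},
    {"grip": -1, "tx": 0.008, "ty": -0.79, "tz": 0, "turn": -0.525},
    {"grip": -1, "tx": 0.008, "ty": -0.79, "tz": 0, "turn": -0.525}
  ]
}}

```text
clock: 8.9
position: [0.4763, -0.3147, 0.1902]
ee_rot: [1.981, 2.437, -0.0]
force: [0.6, 0.2, -1.2]
width: 1.002
```

```bash
python3 - <<'E'
from h import *
s=observe();im=get_image("wrist");C=cam("wrist",s)
t=get_image("top");CT=cam("top")
print(s['clock'],s['position'],yaw(s),s['joints'].round(2))
bl=mask(im,(105,60,40),(130,255,255))
for c in cv2.findContours(bl,0,1)[0]:
  if cv2.contourArea(c)>40:print("line w",cv2.boundingRect(c),rect(c,C,.003))
red=mask(t,(0,150,60),(8,255,255))|mask(t,(172,150,60),(180,255,255));red[:190]=0;print("lid",rect(big(red),CT,.062))
g=mask(t,(50,80,40),(90,255,255));g[:,350:]=0;g[220:]=0;print("green",rect(big(g),CT,.011))
p=proj(C,[[.476-.08*-.2*k,-.318-.08*.98*-k,.029] for k in(-1,0,1)]);print(p)
cv2.imwrite("pics/w3.png",np.hstack([im,t[180:320,100:480]][:1])[:,:,::-1]);cv2.imwrite("pics/t3.png",t[:,:,::-1])
E
```

```text
8.9 [ 0.476268   -0.31471352  0.19015599] 11.798100164438893 [-0.02  0.44  0.72  1.8  -0.33  1.03  1.03]
line w (311, 116, 4, 44) (array([ 503.4, -256.4]), array([ 2.8, 47.1]), 11.6)
lid (array([472.2, 312.4]), array([118.6, 116.7]), 46.2)
green (array([693.6,  32.2]), array([216.9, 109.7]), 82.4)
[[249.94172208 252.62104197]
 [277.15224108 191.24899575]
 [308.17094405 121.28776962]]
```

View pics/w3.png

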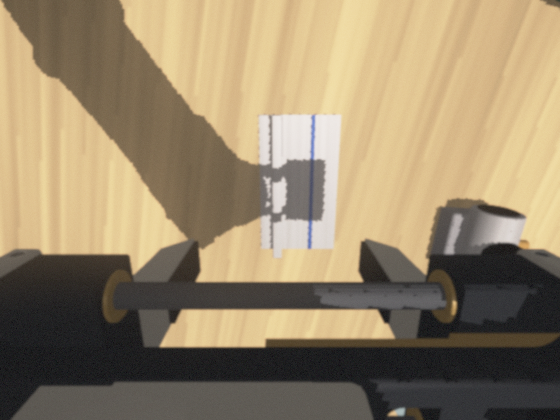

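Wrist view: the strip is centred at (300,182), with the rib top near column 277 directly between the fingers and the blue line at column 312. The shape is parallel to the jaws' normal. The top camera puts the pot at (472,312), inside the mark by about 19 mm, and the sheet is unmoved. Descend on the rib.

>>> {"api": "drive_tool", "payload": {
  "increments": [
    {"grip": -1, "tx": -0.001, "ty": -0.009, "tz": -0.1, "turn": 0},
    {"grip": -1, "tx": -0.001, "ty": -0.009, "tz": -0.2, "turn": 0},
    {"grip": -1, "tx": -0.001, "ty": -0.009, "tz": -0.3, "turn": 0},
    {"grip": -0.5, "tx": -0.001, "ty": -0.009, "tz": -0.37, "turn": 0},
    {"grip": -0.3, "tx": -0.001, "ty": -0.009, "tz": -0.42, "turn": 0},
    {"grip": -0.3, "tx": -0.001, "ty": -0.009, "tz": -0.445, "turn": 0},
    {"grip": -0.3, "tx": -0.001, "ty": -0.009, "tz": -0.457, "turn": 0},
    {"grip": -0.3, "tx": -0.001, "ty": -0.009, "tz": -0.459, "turn": 0},
    {"grip": 0.5, "tx": -0.001, "ty": -0.009, "tz": -0.459, "turn": 0},
    {"grip": 1, "tx": -0.001, "ty": -0.009, "tz": -0.459, "turn": 0},
    {"grip": 1, "tx": -0.001, "ty": -0.009, "tz": -0.459, "turn": 0},
    {"grip": 1, "tx": -0.001, "ty": -0.009, "tz": -0.459, "turn": 0},
    {"grip": 1, "tx": -0.001, "ty": -0.009, "tz": -0.459, "turn": 0},
    {"grip": 1, "tx": -0.001, "ty": -0.009, "tz": -0.459, "turn": 0},
    {"grip": 1, "tx": -0.001, "ty": -0.009, "tz": -0.459, "turn": 0},
    {"grip": 1, "tx": -0.001, "ty": -0.009, "tz": -0.459, "turn": 0},
    {"grip": 1, "tx": -0.001, "ty": -0.009, "tz": -0.459, "turn": 0},
    {"grip": 1, "tx": -0.001, "ty": -0.009, "tz": -0.459, "turn": 0},
    {"grip": 1, "tx": -0.001, "ty": -0.009, "tz": -0.459, "turn": 0},
    {"grip": 1, "tx": -0.001, "ty": -0.009, "tz": -0.459, "turn": 0}
  ],
  "newtons": 55
}}

```text
clock: 11.0
position: [0.476, -0.3177, 0.0069]
ee_rot: [1.979, 2.439, 0.0]
force: [-1.8, -0.6, 2.1]
width: 0.103
```

>>> {"api": "drive_tool", "payload": {
  "increments": [
    {"grip": 1, "tx": 0, "ty": 0, "tz": 0.02, "turn": 0},
    {"grip": 1, "tx": 0, "ty": 0, "tz": 0.06, "turn": 0},
    {"grip": 1, "tx": 0.005, "ty": 0.03, "tz": 0.07, "turn": -0.02},
    {"grip": 1, "tx": 0.015, "ty": 0.09, "tz": 0.07, "turn": -0.05},
    {"grip": 1, "tx": 0.025, "ty": 0.17, "tz": 0.07, "turn": -0.08},
    {"grip": 1, "tx": 0.035, "ty": 0.25, "tz": 0.07, "turn": -0.11},
    {"grip": 1, "tx": 0.045, "ty": 0.33, "tz": 0.07, "turn": -0.14},
    {"grip": 1, "tx": 0.055, "ty": 0.41, "tz": 0.07, "turn": -0.17},
    {"grip": 1, "tx": 0.067, "ty": 0.49, "tz": 0.07, "turn": -0.2},
    {"grip": 1, "tx": 0.08, "ty": 0.57, "tz": 0.07, "turn": -0.23},
    {"grip": 1, "tx": 0.092, "ty": 0.65, "tz": 0.07, "turn": -0.26},
    {"grip": 1, "tx": 0.105, "ty": 0.73, "tz": 0.07, "turn": -0.28},
    {"grip": 1, "tx": 0.115, "ty": 0.8, "tz": 0.07, "turn": -0.3},
    {"grip": 1, "tx": 0.122, "ty": 0.86, "tz": 0.07, "turn": -0.31},
    {"grip": 1, "tx": 0.128, "ty": 0.9, "tz": 0.07, "turn": -0.32},
    {"grip": 1, "tx": 0.132, "ty": 0.925, "tz": 0.07, "turn": -0.323},
    {"grip": 1, "tx": 0.132, "ty": 0.93, "tz": 0.07, "turn": -0.323},
    {"grip": 1, "tx": 0.132, "ty": 0.93, "tz": 0.07, "turn": -0.323}
  ]
}}

```text
clock: 12.8
position: [0.5287, 0.0539, 0.035]
ee_rot: [2.361, 2.071, -0.0]
force: [0.1, -0.5, -2.0]
width: 0.107
```

>>> {"api": "drive_tool", "payload": {
  "increments": [
    {"grip": 1, "tx": 0, "ty": 0, "tz": -0.03, "turn": 0},
    {"grip": 1, "tx": 0, "ty": 0, "tz": -0.05, "turn": 0},
    {"grip": 1, "tx": 0, "ty": 0, "tz": -0.06, "turn": 0},
    {"grip": 1, "tx": 0, "ty": 0, "tz": -0.067, "turn": 0},
    {"grip": 1, "tx": 0, "ty": 0, "tz": -0.07, "turn": 0},
    {"grip": 1, "tx": 0, "ty": 0, "tz": -0.07, "turn": 0}
  ]
}}

```text
clock: 13.4
position: [0.5287, 0.0536, 0.0071]
ee_rot: [2.361, 2.07, -0.0]
force: [-0.2, -0.4, -2.6]
width: 0.104
```

```bash
cat >m.py <<'E'
from h import *
import sys
s=observe();im=get_image("wrist");C=cam("wrist",s);t=get_image("top");CT=cam("top");sc=get_image("scene");CS=cam("scene")
print(s['clock'],s['position'],yaw(s),s['force'],s['ft_torque'],s['width'])
def fit(m,C,z,n):
    for c in cv2.findContours(m,0,1)[0]:
        if cv2.contourArea(c)>15: print(n,cv2.boundingRect(c),rect(c,C,z))
for n,i,c in(("wrist",im,C),("top",t,CT),("scene",sc,CS)):
    b=mask(i,(105,70,40),(130,255,255));y=mask(i,(20,170,80),(35,255,255))
    R_=np.zeros_like(b);w=proj(c,[[x,yy,0] for x in(.54,.68) for yy in(-.1,.18)]).astype(int)
    (x0,y0),(x1,y1)=np.clip(w.min(0),0,None),np.clip(w.max(0),0,None)
    R_[y0:y1,x0:x1]=255
    fit(b&R_,c,.003,n+" blue");fit(y&R_,c,.011,n+" yellow")
k=sys.argv[1]
for n,i in(("w",im),("t",t),("s",sc)):cv2.imwrite(f"pics/{n}{k}.png",i[:,:,::-1])
z=np.hstack([cv2.resize(sc[170:290,170:310],(560,480),interpolation=2)])
cv2.imwrite(f"pics/z{k}.png",z[:,:,::-1])
E
python3 m.py 4
```

```text
13.4 [0.52870606 0.05355898 0.0070648 ] -7.521545315608726 [-0.19310972 -0.43416689 -2.61461922] [-0.14579362  0.07354517  0.01128475] 0.10356097328598937
wrist blue (344, 114, 17, 142) (array([574.2,  87.1]), array([79.9,  3.7]), 82.5)
scene yellow (228, 194, 37, 48) (array([635. ,  38.6]), array([216.3,   4.6]), 82.3)
```

View pics/w4.png

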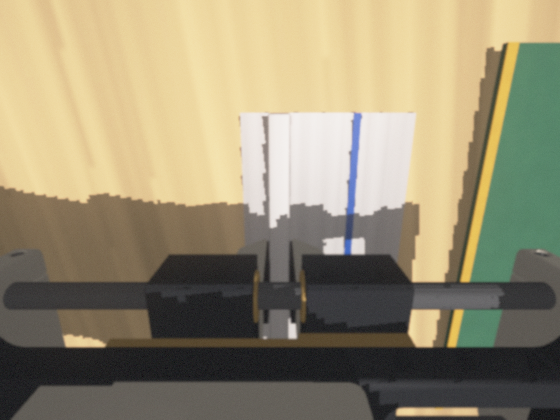

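Wrist view: strip held squarely by its rib (columns 270–290), with the blue line at column ~352 and the yellow edge to the right running from (515,44) to (450,348). Now I measure the gap in this one view.

```bash
cat >g.py <<'E'
from h import *
def edge(m,rows,side):
    o=[]
    for r in rows:
        c=np.where(m[r])[0]
        if len(c)>2:o.append((c.min()-.5 if side==0 else c.max()+.5 if side==1 else c.mean(),r))
    return np.array(o)
def gap(im,C,seat=None,L=None):
    y=mask(im,(18,150,80),(35,255,255));y[:,:400 if L is None else L]=0;b=mask(im,(105,70,40),(130,255,255))
    E=cast(C,edge(y,range(60,245,3),0),.011)[:,:2]*1e3;B=cast(C,edge(b,range(118,240,3),2),.003)[:,:2]*1e3
    f=lambda P:cv2.fitLine(P.astype(np.float32),cv2.DIST_HUBER,0,.01,.01).ravel()
    e,l=f(E),f(B)
    if e[1]<0:e[:2]*=-1
    if l[1]<0:l[:2]*=-1
    n=np.array([e[1],-e[0]])
    print("edge ang",np.degrees(np.arctan2(e[1],e[0])),"line ang",np.degrees(np.arctan2(l[1],l[0])),len(E),len(B))
    print("edge pt",e[2:],"line pt",l[2:],"gap mid",(e[2:]-l[2:])@n,"normal",n)
    end=cast(C,[edge(y,[np.where(y.any(1))[0].min()+1],2)[0]],.011);print("left end of sheet",end)
E
python3 - <<'E'
from g import *
import numpy as np
s=observe();im=cv2.imread("pics/w4.png")[:,:,::-1].copy();C=cam("wrist",s);gap(im,C)
E
```

```text
edge ang 82.49942 line ang 82.5816 62 41
edge pt [639.3283  85.6468] line pt [574.7103    90.124245] gap mid 64.64955 normal [ 0.9914436  -0.13053617]
left end of sheet [[0.65014158 0.14886935 0.011     ]]
```

>>> {"api": "drive_tool", "payload": {
  "increments": [
    {"grip": 1, "tx": 0, "ty": 0, "tz": -0.002, "turn": 0},
    {"grip": 1, "tx": 0, "ty": 0, "tz": -0.002, "turn": 0},
    {"grip": 1, "tx": 0, "ty": 0, "tz": -0.002, "turn": 0}
  ]
}}

```text
clock: 13.85
position: [0.5289, 0.0539, 0.0069]
ee_rot: [2.361, 2.071, 0.001]
force: [-3.9, -0.5, 6.5]
width: 0.102
```

>>> {"api": "drive_tool", "payload": {
  "increments": [
    {"grip": 1, "tx": 0.004, "ty": -0.0005, "tz": -0.001, "turn": 0},
    {"grip": 1, "tx": 0.014, "ty": -0.0018, "tz": -0.001, "turn": 0},
    {"grip": 1, "tx": 0.027, "ty": -0.0036, "tz": -0.001, "turn": 0},
    {"grip": 1, "tx": 0.04, "ty": -0.0053, "tz": -0.001, "turn": 0},
    {"grip": 1, "tx": 0.054, "ty": -0.0071, "tz": -0.001, "turn": 0},
    {"grip": 1, "tx": 0.068, "ty": -0.009, "tz": -0.001, "turn": 0},
    {"grip": 1, "tx": 0.082, "ty": -0.0108, "tz": -0.001, "turn": 0},
    {"grip": 1, "tx": 0.096, "ty": -0.0126, "tz": -0.001, "turn": 0},
    {"grip": 1, "tx": 0.109, "ty": -0.0144, "tz": -0.001, "turn": 0},
    {"grip": 1, "tx": 0.118, "ty": -0.0155, "tz": -0.001, "turn": 0},
    {"grip": 1, "tx": 0.123, "ty": -0.0162, "tz": -0.001, "turn": 0},
    {"grip": 1, "tx": 0.124, "ty": -0.0163, "tz": -0.001, "turn": 0},
    {"grip": 1, "tx": 0.124, "ty": -0.0163, "tz": -0.001, "turn": 0}
  ]
}}

```text
clock: 15.15
position: [0.578, 0.0476, 0.0069]
ee_rot: [2.362, 2.072, 0.001]
force: [-5.1, 0.4, 7.3]
width: 0.105
```

```bash
python3 m.py 5; python3 - <<'E'
from g import *
s=observe();im=cv2.imread("pics/w5.png")[:,:,::-1].copy();C=cam("wrist",s);gap(im,C,L=340)
E
```

```text
15.15 [0.57796828 0.04761543 0.00689575] -7.484079831768601 [-5.09237651  0.37701941  7.26458309] [-5.50779421e-02  1.02116300e+00  5.96546309e-04] 0.104803678023678
wrist blue (344, 114, 17, 142) (array([623.4,  81.2]), array([79.8,  3.9]), 82.4)
top yellow (307, 196, 17, 4) (array([624. , -46.6]), array([40.3,  4.7]), 81.9)
edge ang 10.241454 line ang 82.51241 1 41
edge pt [636.9058    68.276184] line pt [624.198    86.86656] gap mid 20.553593 normal [ 0.17779677 -0.9840672 ]Traceback (most recent call last):
  File "<stdin>", line 2, in <module>
  File "g.py", line 18, in gap
    end=cast(C,[edge(y,[np.where(y.any(1))[0].min()+1],2)[0]],.011);print("left end of sheet",end)
                ~~~~~~~~~~~~~~~~~~~~~~~~~~~~~~~~~~~~~~~~~^^^
IndexError: index 0 is out of bounds for axis 0 with size 0
```

View pics/w5.png

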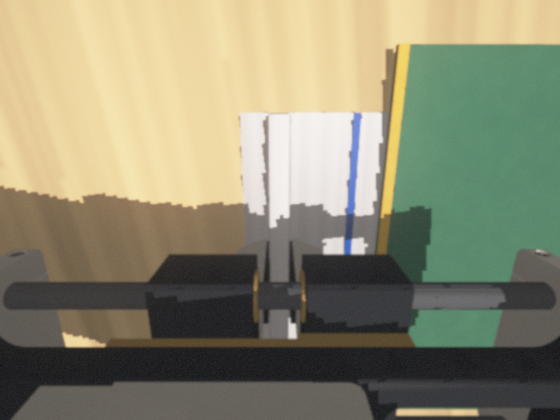

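Wrist view: the front edge is under the sheet. The blue line is still ahead of the yellow edge, which runs from (403,44) to (384,250), and the edge is level. My edge mask failed here, so I check the colours.

```bash
python3 - <<'E'
from g import *
im=cv2.imread("pics/w5.png")[:,:,::-1].copy();h=cv2.cvtColor(im,cv2.COLOR_RGB2HSV)
for r in(100,180,225):print(r,[(c,*h[r,c]) for c in range(380,408,2)])
E
```

```text
100 [(380, np.uint8(19), np.uint8(86), np.uint8(227)), (382, np.uint8(17), np.uint8(91), np.uint8(201)), (384, np.uint8(17), np.uint8(86), np.uint8(142)), (386, np.uint8(17), np.uint8(86), np.uint8(139)), (388, np.uint8(18), np.uint8(87), np.uint8(138)), (390, np.uint8(21), np.uint8(75), np.uint8(119)), (392, np.uint8(20), np.uint8(132), np.uint8(149)), (394, np.uint8(22), np.uint8(149), np.uint8(234)), (396, np.uint8(24), np.uint8(145), np.uint8(240)), (398, np.uint8(24), np.uint8(146), np.uint8(240)), (400, np.uint8(24), np.uint8(143), np.uint8(240)), (402, np.uint8(23), np.uint8(142), np.uint8(236)), (404, np.uint8(35), np.uint8(80), np.uint8(168)), (406, np.uint8(66), np.uint8(67), np.uint8(152))]
180 [(380, np.uint8(15), np.uint8(21), np.uint8(124)), (382, np.uint8(20), np.uint8(29), np.uint8(106)), (384, np.uint8(19), np.uint8(132), np.uint8(181)), (386, np.uint8(23), np.uint8(140), np.uint8(236)), (388, np.uint8(23), np.uint8(141), np.uint8(238)), (390, np.uint8(23), np.uint8(141), np.uint8(238)), (392, np.uint8(23), np.uint8(142), np.uint8(237)), (394, np.uint8(23), np.uint8(
[... 322 characters left out ...]
225 [(380, np.uint8(21), np.uint8(126), np.uint8(115)), (382, np.uint8(19), np.uint8(132), np.uint8(129)), (384, np.uint8(20), np.uint8(131), np.uint8(128)), (386, np.uint8(20), np.uint8(133), np.uint8(128)), (388, np.uint8(21), np.uint8(121), np.uint8(116)), (390, np.uint8(42), np.uint8(54), np.uint8(81)), (392, np.uint8(69), np.uint8(52), np.uint8(78)), (394, np.uint8(68), np.uint8(62), np.uint8(78)), (396, np.uint8(71), np.uint8(65), np.uint8(75)), (398, np.uint8(69), np.uint8(64), np.uint8(76)), (400, np.uint8(68), np.uint8(53), np.uint8(77)), (402, np.uint8(68), np.uint8(67), np.uint8(76)), (404, np.uint8(73), np.uint8(65), np.uint8(74)), (406, np.uint8(66), np.uint8(63), np.uint8(77))]
```

```bash
sed -i 's/(18,150,80)/(17,108,80)/' g.py; python3 - <<'E'
from g import *
s=observe();im=cv2.imread("pics/w5.png")[:,:,::-1].copy();gap(im,cam("wrist",s),L=365)
s4=dict(s,position=np.array([0.52870606,0.05355898,0.0070648]));im=cv2.imread("pics/w4.png")[:,:,::-1].copy();gap(im,cam("wrist",s4))
E
```

```text
edge ang 82.773415 line ang 82.51241 62 41
edge pt [640.2224   99.54532] line pt [624.198    86.86656] gap mid 14.3022175 normal [ 0.9920564  -0.12579353]
left end of sheet [[0.64954564 0.149102   0.011     ]]
edge ang 82.355194 line ang 82.573906 62 41
edge pt [640.25397  98.98247] line pt [574.53723  89.83759] gap mid 63.91608 normal [ 0.9911118  -0.13303144]
left end of sheet [[0.65015244 0.14895884 0.011     ]]
```

>>> {"api": "drive_tool", "payload": {
  "increments": [
    {"grip": 1, "tx": 0.004, "ty": -0.0005, "tz": -0.001, "turn": 0},
    {"grip": 1, "tx": 0.012, "ty": -0.0015, "tz": -0.001, "turn": 0},
    {"grip": 1, "tx": 0.021, "ty": -0.0027, "tz": -0.001, "turn": 0},
    {"grip": 1, "tx": 0.029, "ty": -0.0037, "tz": -0.001, "turn": 0},
    {"grip": 1, "tx": 0.034, "ty": -0.0043, "tz": -0.001, "turn": 0},
    {"grip": 1, "tx": 0.0365, "ty": -0.0046, "tz": -0.001, "turn": 0},
    {"grip": 1, "tx": 0.0365, "ty": -0.0046, "tz": -0.001, "turn": 0},
    {"grip": 1, "tx": 0.0365, "ty": -0.0046, "tz": -0.001, "turn": 0}
  ]
}}

```text
clock: 16.1
position: [0.5922, 0.0459, 0.0069]
ee_rot: [-2.361, -2.071, -0.001]
force: [-3.7, 0.5, 6.6]
width: 0.103
```

```bash
python3 m.py 6; python3 - <<'E'
from g import *
s=observe();im=cv2.imread("pics/w6.png")[:,:,::-1].copy();C=cam("wrist",s);gap(im,C,L=355)
w=cv2.resize(im[90:250,230:410],None,fx=3,fy=3,interpolation=2);z=cv2.imread("pics/s6.png")[170:280,170:310,::-1];z=cv2.resize(z,None,fx=2,fy=480/110,interpolation=2)[:480]
cv2.imwrite("pics/v6.png",w[:,:,::-1]);cv2.imwrite("pics/vs6.png",cv2.resize(cv2.imread("pics/s6.png")[170:280,170:310],None,fx=5,fy=5,interpolation=2))
E
```

```text
16.1 [0.59219142 0.04590751 0.0068989 ] -7.480794791207503 [-3.74913409  0.46671701  6.56379459] [-0.07141326  0.88577557 -0.01230891] 0.10252103474871409
wrist blue (344, 182, 9, 73) (array([634.9,  62.2]), array([43.4,  3.3]), 82.2)
wrist blue (350, 152, 5, 22) (array([638.5,  94.3]), array([11.4,  2.2]), 89.6)
wrist blue (352, 117, 5, 27) (array([640.8, 111.1]), array([13.2,  2.1]), 86.8)
top yellow (304, 196, 20, 4) (array([624.5, -42.9]), array([47.7,  4.7]), 81.9)
edge ang 83.173294 line ang 83.49691 62 31
edge pt [640.5157  101.93248] line pt [636.58307  75.8829 ] gap mid 0.80830693 normal [ 0.9929102  -0.11886673]
left end of sheet [[0.64958978 0.1488596  0.011     ]]
```

View pics/v6.png

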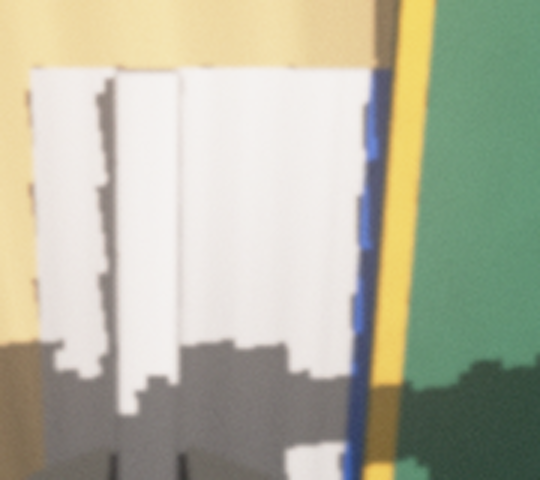

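Wrist close-up: the whole blue line sits just left of the yellow edge (crop 365–390 against the edge at 392). With the 2 mm parallax, that puts its centre 0.3–0.8 mm short. Nudge ~0.6 mm and press harder.

>>> {"api": "drive_tool", "payload": {
  "increments": [
    {"grip": 1, "tx": 0.0023, "ty": -0.0003, "tz": -0.001, "turn": 0},
    {"grip": 1, "tx": 0.0023, "ty": -0.0003, "tz": -0.001, "turn": 0},
    {"grip": 1, "tx": 0.0023, "ty": -0.0003, "tz": -0.003, "turn": 0},
    {"grip": 1, "tx": 0.0023, "ty": -0.0003, "tz": -0.004, "turn": 0},
    {"grip": 1, "tx": 0.0023, "ty": -0.0003, "tz": -0.004, "turn": 0},
    {"grip": 1, "tx": 0.0023, "ty": -0.0003, "tz": -0.004, "turn": 0}
  ],
  "newtons": 60
}}

```text
clock: 16.85
position: [0.5926, 0.0459, 0.0069]
ee_rot: [-2.36, -2.07, -0.002]
force: [-9.3, 1.6, 22.1]
width: 0.102
```

```bash
python3 m.py 7; python3 - <<'E'
from g import *
s=observe();im=cv2.imread("pics/w7.png")[:,:,::-1].copy();C=cam("wrist",s);gap(im,C,L=355)
w=cv2.resize(im[90:250,280:410],None,fx=3,fy=3,interpolation=2)
t=cv2.resize(cv2.imread("pics/s7.png")[180:270,190:300,::-1],(586,480),interpolation=2)
cv2.imwrite("pics/v7.png",np.hstack([w,t])[:,:800,::-1])
t=cv2.imread("pics/t7.png")[:,:,::-1].copy()
red=mask(t,(0,150,60),(8,255,255))|mask(t,(172,150,60),(180,255,255));red[:190]=0;print("lid",rect(big(red),cam("top"),.062))
E
```

```text
16.85 [0.59263268 0.04593175 0.0068716 ] -7.484429927411584 [-9.34139286  1.60660833 22.11185663] [0.04172055 1.985764   0.06003993] 0.10178191542624314
wrist blue (344, 187, 8, 68) (array([635. ,  60.8]), array([40.6,  2.8]), 82.3)
wrist blue (350, 160, 4, 14) (array([638.8,  92.2]), array([7.1, 1.6]), 86.6)
wrist blue (352, 131, 4, 13) (array([640.8, 107.7]), array([6.2, 1.6]), 86.5)
top yellow (304, 196, 20, 4) (array([624.5, -42.9]), array([47.7,  4.7]), 81.9)
edge ang 83.48928 line ang 83.13913 62 22
edge pt [640.523   100.19067] line pt [636.9291    75.924614] gap mid 0.819252 normal [ 0.99355066 -0.11338896]
left end of sheet [[0.64939906 0.14892952 0.011     ]]
lid (array([497.2, 335.2]), array([ 50. , 111.6]), 39.5)
```

View pics/v7.png

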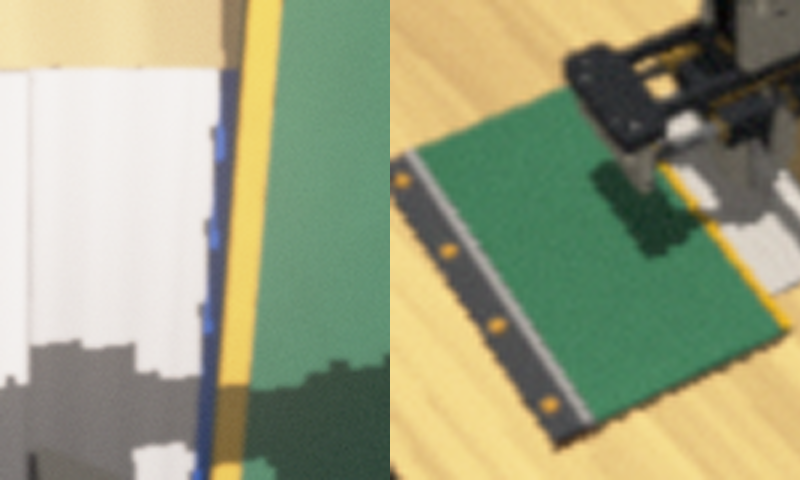

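The close-up shows the blue line right along the yellow edge: crop columns 215–236 against 240, which is the expected parallax. The sheet lies flat in the scene view, the strip's left end is well inside the sheet, and the press is about 22 N. Handing in.

```bash
python3 -c "
from cell import *
print(sign_off())"
```

```text
the job is handed in; nothing more can be done
None
```

The job is done and handed in at about 17 s on the robot's clock, well under the 54 s limit. The sign-off gave no verdict.

**Pot:** I held it by its knob and slid it level along the bench. The top camera then put it within about 1–2 mm of the tape square's centre, so roughly 19 mm clear of the tape on each side. I did not confirm this at the end, because the arm hid part of the lid in the last top picture. Nothing went near the pot after that check.

**Strip:** I gripped it by the middle of its rib, carried it low and set it down in front of the sheet. I then slid it flat under the sheet, which stayed level in the last scene view.
- **Blue line:** it lies along the yellow edge. The last wrist measurement read 0.8 mm short, but it could only see the lit part of the line. The close-up, corrected for viewing angle, put it within about 0.5 mm. The line and edge angles agree to about 0.4°.
- **Ends:** the left end is seen well inside the sheet. The right end I only worked out from the grip position, which leaves about 30 mm to spare at each end.
- **Final hold:** the gripper is shut on the rib at 60 N and presses the strip down with about 22 N. There is also a sideways push of about 9 N.

One early move call was refused for missing values, and nothing moved because of it.

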